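# Present the gauge ball on its tray

## Robot

A 7-joint arm with a two-finger parallel gripper is mounted at the origin on a cart in front of the work surface, level with it; the furniture and walls round the work are solid. World frame = base frame: x ahead of the robot, y to its left, z up, the work surface at z = 0. Lengths are in m, angles in degrees, forces in N, time in s.
With the tool pointing down it reaches from about 0.425 to 0.875 m from the base axis. Payload 4.7 kg.
Tool frame: the origin (TCP) lies at the very end of the fingers, on their centre line; the grasp point (between the pads) lies 19 mm behind it (env.grasp_offset is the distance from the TCP to the grasp point, in m); z points along the fingers, y is the line along which they close (so a half turn about z gives the same grasp; the last joint's range is limited). The gripper opens to 87 mm and grips with 3 to 60 N. Pads are 19 mm wide; open, the fingers measure 117 mm over their backs; the gripper's body (75 mm by 190 mm) begins 51 mm behind the grasp point.
Start: joints at [-67.947, 18.392, -4.016, 83.108, 1.295, 78.541, -3.26], TCP at [0.236, 0.606, 0.223] pointing down, gripper open.
Joint ranges: [-163.93, 163.93], [-17.29, 119.83], [-79.2, 71.16], [3.27, 140.29], [-89.18, 269.18], [5.43, 117.66], [-154.24, 154.24]. Speed limits (degrees/s): [147.25, 147.25, 180, 180, 180, 180, 180].

## Interface

Orientations are given as [roll, pitch, yaw] about the fixed x, y, z axes, in that order (R = Rz(yaw) Ry(pitch) Rx(roll)).
In Python, from cell import env gives the robot as it stands. The module is installed in compiled form; this text tells all that it offers.
- The arm moves only by the tool drive_tool, never from a script. Its argument "moves" is one flat list of numbers, 5 for each row, row after row: the shift along the tool's x, y, z in units of 40 mm (1.0 is 40 mm), then the turn about the tool's z in units of 10 degrees (1.0 is 10 degrees), then the finger opening in mm, from 0 to 87. A call has 1 to 5 rows; each row is the pose to reach, as a shift and turn from the pose commanded when the call began, along the tool's axes at that moment; what a row does not reach only later rows make up. A row lasts 1/8 s, in which the tool goes at most 62.5 mm and 10.7 degrees, less where a joint would pass 70% of its speed; a pose out of reach is approached as far as the arm can. A call with a gripper value outside its range is refused whole. The fingers move at their own pace and stop on an object; "squeeze" is the grip in N (left out, the last holds). Time passes only in rows, so rows that repeat a pose let the fingers close. It gives the time, the measured TCP pose, the force, the opening and the grip force at its end, in the units of the state.
- env.get_obs(): the state, without advancing time (a new reading comes with each control period).
- env.read_camera(name): name is "scene" or "side" or "wrist"; returns (picture, depth): 480x640x3 uint8, red, green, blue; 480x640 float32, m along the optical axis (not along the pixel's ray), 0 where there is no reading.
- env.camera_model(name): a dict with "K" (3x3 intrinsics, pixels), "k1" (the pictures are not rectified: a ray, as slopes to the right and down, at radius r is drawn at 1 + k1 r^2 times it, then the intrinsics apply), "rvec" (rotation vector, rad) and "tvec" (3), from world to camera coordinates, as OpenCV has them; the wrist camera has in their place "tool_from_camera" (4x4, takes a point from camera to tool coordinates, whose origin is the TCP and whose axes are the flange's). Camera axes: x right, y down, z forward; pixel columns grow to the right and rows downward; lengths in m; the calibration is good to about 2 mm. A picture is of the moment at which its call begins: read the wrist's pose just before it. camera_model takes no time and is no camera call.
- env.sign_off(): hands the job in; it is judged then, once.
The state is a dict: "time_s": time; "qpos": joint angles; "joint_velocities": joint speeds; "effort": joint torques, N m; "tool_pos": TCP position; "tool_rot": TCP orientation; "force": force on the tool from outside, world axes, zero at the start; "wrist_torque": the same for the moment, N m; "grip_width": finger opening in m; "grasp_force": force on a finger pad.
Only numpy, scipy, OpenCV 4.12 (cv2) and the standard library are available. Lean on these libraries where they do the work, as an engineer would, in place of code of your own. Each camera call takes 0.05 s, during which the arm holds its last target. There are 200 camera calls.

## Task

Slide the clear cover of the two-bay wooden case all the way along its track, so that it lies over the other bay and the tray is uncovered. Take the tray by its upright grip, lift it out of the case and carry it level to the thickness gauge, with the steel ball staying in its pocket. Finish while still holding the tray in the gripper, level and motionless, centred over the round cork pad with its underside about 8 cm above the pad; do not set it down or let go.

Things in the scene. Friction and masses are not known exactly. Their poses are not given: they have to be found in the camera images.
- ball_case: wooden case, fixed, 180 (x) x 300 (y) mm, open on top, two equal bays side by side along y. Origin: centre of its underside, on the bench. Walls and partition 8 mm thick, up to 79 mm high (87 mm with the cover's frame); each bay is 164 (x) x 138 (y) mm inside, floor 16 mm above the bench, bay centres at y = +73 mm (tray) and -73 mm (a cake of rosin). The clear cover slides on top along y.
- cover (a joint): travel of the clear sliding cover in m: 0 = fully over the tray's bay (+y), 0.146 = end stop, fully over the other bay; it slides towards the case's -y, needs about 2 N, and stays where it is left. At the start it is open by up to 25 mm.
- cover_grip (a point): centre of the cover's dark wooden grip: an upright block 50 mm long (along the case's x), 14 mm thick (along the case's y, the sliding direction) and 36 mm high, standing in the middle of the cover; its top is 18 mm above this point, the cover's plate (foot of the grip) 18 mm below. Moves with the cover. Axes as the case's.
- tray_grip (a point): centre of the tray's upright grip, a block 38 mm long (tray's x) and 12 mm thick (y) standing in the middle of the tray. This point is 36 mm above the tray's underside, 20 mm below the grip's top and 25 mm above the plate beside it. Axes as tray's.
- tray: loose tray of pale wood, about 0.2 kg, 56 mm high overall: a plate 140 (x) x 64 (y) x 11 mm, a round pocket 36 mm across and 5 mm deep near either end, 46 mm from the middle, and the upright grip in the middle. Origin: centre of its underside; z up when level. It stands on the floor of the case's +y bay, its x roughly along the case's x.
- pocket (a point): centre of the pocket in the tray's +x end that holds the ball, at the height of the ball's centre (18 mm above the tray's underside).
- ball_center (a point): centre of the loose steel ball, 24 mm diameter, 56 g, free to roll about 8 mm either way in its pocket (its axes roll with it).
- gauge: grey thickness gauge, fixed: base plate 170 x 110 x 12 mm with the round pad at its -x end and a console up to 55 mm high at its +x end. Origin: on the bench, under the centre of the pad.
- pad (a point): centre of the top of the gauge's round cork pad (78 mm across), 21.5 mm above the bench.

How it is judged:
By the outcome, as a careful person would: the job done as asked, in the order asked, and still so for the second after the job is handed in, while the arm keeps its last pose, push and grip.
It also fails if it takes over 59 s, if anything falls off the work surface, if the arm or the gripper's body presses on something with over 40 N, if the wrist force passes 120 N, or if a joint passes its speed limit or range.

## Working session

There is one attempt and no reset: what is moved stays moved. The work goes in short steps, Python scripts to look and compute and a tool call to move; the robot and the scene stay as the last step left them, time stands still between calls to the robot, and variables do not carry over. Pictures are saved under pics/ and viewed, at most 10 in all, crops included, and the job is handed in when it is done.

Besides the shell and the picture viewer there is one more tool, called after ">>>" as name(argument=value, ...) on one line, values as JSON. drive_tool: Moves the arm, as the interface text tells. Its arguments: {"type":"object","properties":{"moves":{"type":"array","items":{"type":"number"}},"squeeze":{"type":"number"}},"required":["moves"]}

```bash
mkdir -p pics; cat > h.py <<'E'
import numpy as np,cv2
from cell import env
from scipy.spatial.transform import Rotation as R
def pose(o):
    T=np.eye(4);T[:3,:3]=R.from_euler('xyz',o['tool_rot'],degrees=True).as_matrix();T[:3,3]=o['tool_pos'];return T
def grab(n):
    o=env.get_obs();m=env.camera_model(n);p,d=env.read_camera(n)
    if n=='wrist': W=pose(o)@np.array(m['tool_from_camera'])
    else:
        C=np.eye(4);C[:3,:3]=cv2.Rodrigues(np.array(m['rvec'],float))[0];C[:3,3]=np.ravel(m['tvec']);W=np.linalg.inv(C)
    return p,d,dict(K=np.array(m['K']),k1=m['k1'],W=W)
def rays(c,uv):
    uv=np.atleast_2d(np.array(uv,float)).reshape(-1,1,2)
    x=cv2.undistortPoints(uv,c['K'],np.array([c['k1'],0,0,0.]))[:,0]
    return np.c_[x,np.ones(len(x))]
def plane(c,uv,z):
    d=rays(c,uv)@c['W'][:3,:3].T;o=c['W'][:3,3]
    return o+d*((z-o[2])/d[:,2])[:,None]
def deep(c,uv,d):
    uv=np.atleast_2d(uv).astype(int);r=rays(c,uv)*d[uv[:,1],uv[:,0]][:,None]
    return r@c['W'][:3,:3].T+c['W'][:3,3]
def cloud(c,d):
    v,u=np.mgrid[0:480,0:640];return deep(c,np.c_[u.ravel(),v.ravel()],d).reshape(480,640,3)
def save(n,p): cv2.imwrite('pics/'+n,p[...,::-1])
E
python3 - <<'E'
from h import *
o=env.get_obs();print(o)
print(env.grasp_offset)
for n in('scene','wrist'):
    p,d,c=grab(n);save(n+'0.png',p);np.savez(n+'0.npz',p=p,d=d,**c);print(n,c['W'].round(3).tolist(),c['k1'])
E
```

```text
{'time_s': 0.0, 'qpos': array([-67.94686141,  18.44010718,  -4.01474716,  83.17663204,
         1.29557464,  78.54154938,  -3.26141463]), 'joint_velocities': array([ 0.07659789,  0.01703447, -0.05355421, -0.07341459,  0.01337614,
        0.05144673,  0.0336806 ]), 'effort': array([-7.60939620e-04, -4.91272616e+01, -4.04452616e-01, -3.12529743e+01,
       -6.39847596e-02,  4.35101381e-02,  1.48189333e-04]), 'tool_pos': array([0.23538642, 0.60526653, 0.2214344 ]), 'tool_rot': array([-1.79886988e+02,  6.69526845e-03,  1.58754612e+02]), 'force': array([-0.18322989,  0.56094318, -1.01904302]), 'wrist_torque': array([ 0.02102979, -0.05136527, -0.0251058 ]), 'grasp_force': 0.0, 'grip_width': 0.08699569360970748}
0.0187
scene [[-0.833, -0.426, 0.352, 0.253], [-0.553, 0.639, -0.535, 0.469], [0.003, -0.64, -0.768, 0.745], [0.0, 0.0, 0.0, 1.0]] -0.09323317921414648
wrist [[0.363, 0.894, 0.264, 0.163], [0.932, -0.347, -0.104, 0.634], [-0.001, 0.284, -0.959, 0.383], [0.0, 0.0, 0.0, 1.0]] -0.03069732431529175
```

View pics/scene0.png

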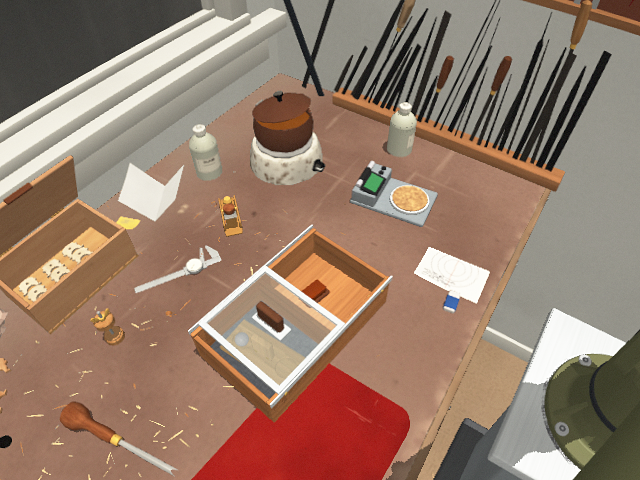

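View pics/wrist0.png

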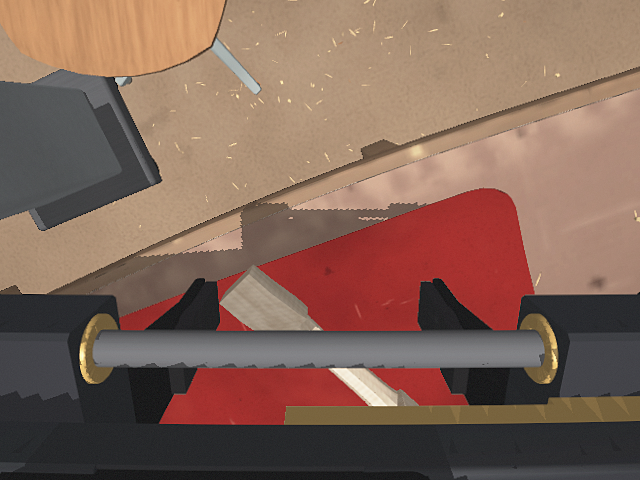

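The scene view shows the case, with outer corners near (313,230), (390,283), (277,412) and (194,335). The cover grip is near (270,316), the rosin (315,292), and the gauge pad (409,199) with its console (371,182). In the wrist view there is only a mat and a tool under the fingers.

```bash
python3 - <<'E'
from h import *
f=np.load('scene0.npz');c=dict(K=f['K'],k1=f['k1'],W=f['W']);p=f['p'];d=f['d']
print('corners',plane(c,[(313,230),(390,281),(277,408),(194,333)],.087).round(3).tolist())
P=cloud(c,d)
hsv=cv2.cvtColor(p,cv2.COLOR_RGB2HSV)
# pad: orange-ish in window
m=np.zeros((480,640),bool);m[182:218,385:434]=1
m&=(hsv[...,1]>90)&(abs(P[...,2]-.0215)<.015)
ct=max(cv2.findContours(m.astype('uint8'),0,1)[0],key=cv2.contourArea)
e=cv2.fitEllipse(cv2.convexHull(ct));print('pad',e,plane(c,[e[0]],.0215).round(4), np.median(P[m],0).round(4))
q=plane(c,ct[:,0],.0215);print('pad ext',np.ptp(q,0), cv2.minEnclosingCircle(q[:,:2].astype('f4')))
# gauge plate
for uv in [(352,196),(360,170),(437,190),(425,222),(380,185)]: print(uv,deep(c,[uv],d).round(3),plane(c,[uv],.012).round(3))
# cover grip
w=np.zeros((480,640),bool);w[295,0]=0;w[296:336,250:292]=1
g=w&(hsv[...,2]<110)&(hsv[...,1]>60)
print('grip px',g.sum());ys,xs=np.where(g);print(xs.min(),xs.max(),ys.min(),ys.max())
G=P[g];print(np.percentile(G,[2,50,98],0).round(3))
t=G[G[:,2]>np.percentile(G[:,2],95)-.004];print('top',len(t),t.mean(0).round(4),np.ptp(t,0))
print(cv2.minAreaRect(t[:,:2].astype('f4')))
save('crop0.png',cv2.resize(p[160:420,180:450],None,fx=2.2,fy=2.2,interpolation=cv2.INTER_CUBIC))
E
```

```text
corners [[0.594, -0.002, 0.087], [0.418, 0.021, 0.087], [0.445, 0.304, 0.087], [0.627, 0.281, 0.087]]
pad ((409.644775390625, 198.0664520263672), (24.663589477539062, 34.56968307495117), 99.148193359375) [[ 0.5053 -0.2422  0.0215]] [ 0.5051 -0.2422  0.0218]
pad ext [7.48127696e-02 7.65712575e-02 2.22044605e-16] ((0.5055869817733765, -0.24298925697803497), 0.03895053267478943)
(352, 196) [[ 0.612 -0.175  0.024]] [[ 0.618 -0.186  0.012]]
(360, 170) [[ 0.653 -0.28   0.002]] [[ 0.648 -0.27   0.012]]
(437, 190) [[ 0.471 -0.316  0.005]] [[ 0.469 -0.309  0.012]]
(425, 222) [[ 0.452 -0.216  0.   ]] [[ 0.449 -0.206  0.012]]
(380, 185) [[ 0.57  -0.222  0.042]] [[ 0.584 -0.252  0.012]]
grip px 247
256 283 304 331
[[0.511 0.196 0.096]
 [0.529 0.205 0.111]
 [0.557 0.208 0.125]]
top 63 [0.5259 0.2075 0.132 ] [0.30747973 0.27570256 0.62522325]
((0.395050585269928, 0.3220366835594177), (0.03438460826873779, 0.40726351737976074), 49.02446365356445)
```

View pics/crop0.png

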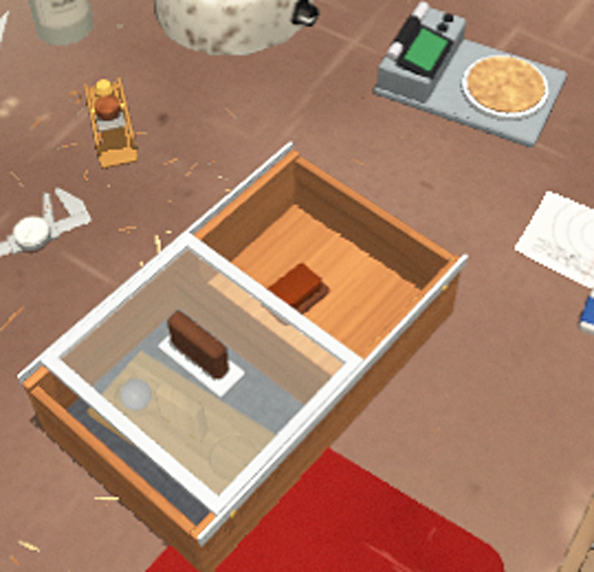

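The crop shows the clear cover with its grip near crop (198,343). The ball is at crop (135,393), the case's +x end, and the tray lies under the cover. Case yaw is about -6°, and the cover is about 16 mm open. I'll move past the cover grip so the wrist camera can see it.

>>> drive_tool(moves=[-0.8, -0.4, 0, 0, 87, -2.0, -1.0, 0, 0, 87, -3.3, -1.7, 0, 0, 87, -4.6, -2.4, 0, 0, 87, -6, -3.1, 0, 0, 87])

```text
time_s: 0.72
tool_pos: [0.4149, 0.4019, 0.2222]
tool_rot: [-180.0, -0.0, 158.8]
force: [0.6, 0.4, 0.4]
grip_width: 0.0874
grasp_force: 0.0
```

>>> drive_tool(moves=[-1.4, -0.7, 0, -0.4, 60, -2.8, -1.5, 0, -0.8, 60, -4.1, -2.2, 0, -1.2, 60, -5.2, -2.8, 0, -1.5, 60, -5.9, -3.1, 0, -1.5, 60])

```text
time_s: 1.35
tool_pos: [0.5907, 0.1986, 0.2221]
tool_rot: [-179.9, -0.0, 173.5]
force: [-0.1, 0.5, -0.1]
grip_width: 0.0607
grasp_force: 0.0
```

>>> drive_tool(moves=[0, 0, 0, 0, 60, 0, 0, 0, 0, 60])

```text
time_s: 1.6
tool_pos: [0.5885, 0.2033, 0.2221]
tool_rot: [180.0, -0.1, 173.8]
force: [0.2, -0.1, 0.3]
grip_width: 0.0601
grasp_force: 0.0
```

```bash
python3 - <<'E'
from h import *
o=env.get_obs();print(o['tool_pos'],o['tool_rot'],o['time_s'])
ims=[]
for n in('side','wrist'):
    p,d,c=grab(n);np.savez(n+'1.npz',p=p,d=d,**c);ims.append(p)
save('sw1.png',cv2.resize(np.vstack(ims),None,fx=.625,fy=.625,interpolation=cv2.INTER_AREA))
E
```

```text
[0.58846803 0.20333105 0.22207021] [ 1.79974868e+02 -7.85338031e-02  1.73812021e+02] 1.6
```

View pics/sw1.png

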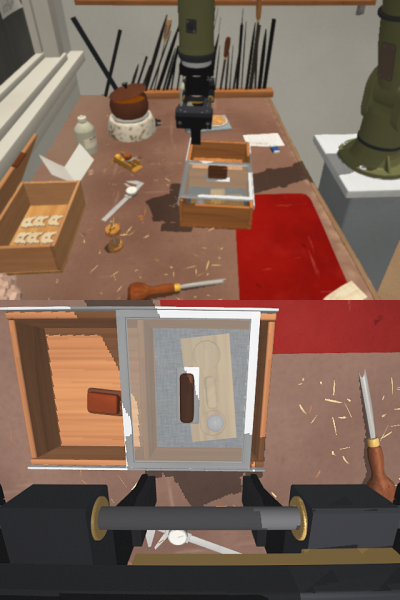

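Lower half (wrist view): the cover grip is at about full-res pixel (299,155) and the tray beneath at about (333,140), with the ball at about (344,195). The rail ends are near (11,13), (45,267), (443,16) and (424,272). The upper half (side view) agrees.

```bash
python3 - <<'E'
from h import *
f=np.load('wrist1.npz');c=dict(K=f['K'],k1=f['k1'],W=f['W']);p=f['p'];d=f['d']
q=plane(c,[(11,13),(45,267),(443,16),(424,272)],.087);print(q.round(3).tolist(),q.mean(0))
print('yaw',np.degrees(np.arctan2(*( (q[2]+q[3]-q[0]-q[1])[[1,0]])))-90)
P=cloud(c,d);hsv=cv2.cvtColor(p,cv2.COLOR_RGB2HSV)
w=np.zeros((480,640),bool);w[105:205,275:325]=1
g=w&(hsv[...,2]<120)&(hsv[...,1]>60)&(P[...,2]>.08)&(P[...,2]<.14)
G=P[g];print(g.sum(),np.percentile(G,[2,50,98],0).round(3).tolist())
t=g&(P[...,2]>np.percentile(G[:,2],90)-.006);Q=P[t]
ct=max(cv2.findContours(t.astype('uint8'),0,1)[0],key=cv2.contourArea)
zt=np.median(Q[:,2]);r=plane(c,ct[:,0],zt);print('top z',zt,cv2.minAreaRect(r[:,:2].astype('f4')),t.sum())
v,u=np.where(g);print(u.min(),u.max(),v.min(),v.max())
# depth sanity of plate / tray
for uv in [(275,150),(325,150),(345,195),(335,130)]: print(uv,p[uv[1],uv[0]],deep(c,[uv],d).round(3),plane(c,[uv],.034).round(3))
E
```

```text
[[0.422, 0.016, 0.087], [0.601, -0.013, 0.087], [0.456, 0.301, 0.087], [0.636, 0.282, 0.087]] [0.5287676  0.14653835 0.087     ]
yaw -6.907552029261723
1647 [[0.512, 0.19, 0.121], [0.535, 0.197, 0.124], [0.558, 0.205, 0.126]]
top z 0.12431965936032302 ((0.5352059006690979, 0.19756457209587097), (0.013414943590760231, 0.04857909306883812), 82.71267700195312) 1647
288 309 118 196
(275, 150) [146 148 152] [[0.531 0.179 0.085]] [[0.535 0.173 0.034]]
(325, 150) [186 172 148] [[0.535 0.215 0.086]] [[0.54  0.215 0.034]]
(345, 195) [188 187 189] [[0.57  0.226 0.085]] [[0.58  0.229 0.034]]
(335, 130) [194 177 154] [[0.522 0.223 0.084]] [[0.524 0.225 0.034]]
```

>>> drive_tool(moves=[0.5, -0.1, 0, 0.1, 50, 1.31, -0.29, 0.8, 0.1, 50, 1.31, -0.29, 1.8, 0.1, 50, 1.31, -0.29, 2.7, 0.1, 50, 1.31, -0.29, 3.1, 0.1, 50])

```text
time_s: 2.33
tool_pos: [0.534, 0.1973, 0.0967]
tool_rot: [-179.9, -0.2, 172.9]
force: [0.1, 0.3, 0.5]
grip_width: 0.0499
grasp_force: 0.0
```

>>> drive_tool(moves=[0, 0, 0, 0, 40, 0, 0, 0, 0, 10, 0, 0, 0, 0, 5, 0, 0, 0, 0, 5, 0, 0, 0, 0, 5], squeeze=15)

```text
time_s: 2.95
tool_pos: [0.5364, 0.1966, 0.0993]
tool_rot: [180.0, 0.1, 172.8]
force: [-0.4, -1.2, 2.7]
grip_width: 0.0139
grasp_force: 15.0
```

>>> drive_tool(moves=[0, -0.3, 0, 0, 5, 0, -0.9, 0, 0, 5, 0, -1.5, 0, 0, 5, 0, -2.1, 0, 0, 5, 0, -2.6, 0, 0, 5])

```text
time_s: 3.58
tool_pos: [0.5238, 0.091, 0.0993]
tool_rot: [180.0, 0.2, 172.7]
force: [5.0, 1.7, 1.1]
grip_width: 0.014
grasp_force: 15.0
```

>>> drive_tool(moves=[0, -0.1, 0, 0, 5, 0, -0.2, 0, 0, 5, 0, -0.3, 0, 0, 5, 0, -0.4, 0, 0, 5, 0, -0.4, 0, 0, 5])

```text
time_s: 4.2
tool_pos: [0.5222, 0.0776, 0.0993]
tool_rot: [180.0, 0.2, 172.8]
force: [5.4, -0.9, 2.5]
grip_width: 0.0136
grasp_force: 15.0
```

>>> drive_tool(moves=[0, -0.1, 0, 0, 5, 0, -0.15, 0, 0, 5, 0, -0.2, 0, 0, 5, 0, -0.2, 0, 0, 5])

```text
time_s: 4.7
tool_pos: [0.5215, 0.0712, 0.0993]
tool_rot: [179.9, 0.2, 172.8]
force: [6.2, 2.2, 2.1]
grip_width: 0.0139
grasp_force: 15.0
```

>>> drive_tool(moves=[0, -0.05, 0, 0, 5, 0, -0.1, 0, 0, 5, 0, -0.1, 0, 0, 5])

```text
time_s: 5.08
tool_pos: [0.5214, 0.0711, 0.0993]
tool_rot: [179.6, 0.3, 173.0]
force: [7.3, 9.5, -1.0]
grip_width: 0.014
grasp_force: 15.0
```

>>> drive_tool(moves=[0, 0.05, 0, 0, 30, 0, 0.1, 0, 0, 45, 0, 0.1, 0, 0, 45, 0, 0.1, -0.6, 0, 45, 0, 0.1, -1.8, 0, 45])

```text
time_s: 5.7
tool_pos: [0.5174, 0.0687, 0.1689]
tool_rot: [-179.8, -0.3, 172.7]
force: [0.3, -0.1, 0.0]
grip_width: 0.0445
grasp_force: 0.0
```

>>> drive_tool(moves=[-0.4, 0.9, -1.2, 0, 45, -0.8, 2.1, -1.2, 0, 45, -1.1, 3.1, -1.2, 0, 45, -1.3, 3.7, -1.2, 0, 45, -1.3, 3.7, -1.2, 0, 45])

```text
time_s: 6.32
tool_pos: [0.5894, 0.2116, 0.2173]
tool_rot: [-180.0, -0.1, 172.9]
force: [-0.2, 0.2, 0.1]
grip_width: 0.0449
grasp_force: 0.0
```

```bash
python3 - <<'E'
from h import *
o=env.get_obs();print(o['tool_pos'],o['tool_rot'],o['time_s'])
p,d,c=grab('wrist');np.savez('wrist2.npz',p=p,d=d,**c);save('w2.png',p)
E
```

```text
[0.5893753  0.21157974 0.21734674] [-1.79950876e+02 -1.23537988e-01  1.72927839e+02] 6.325
```

View pics/w2.png

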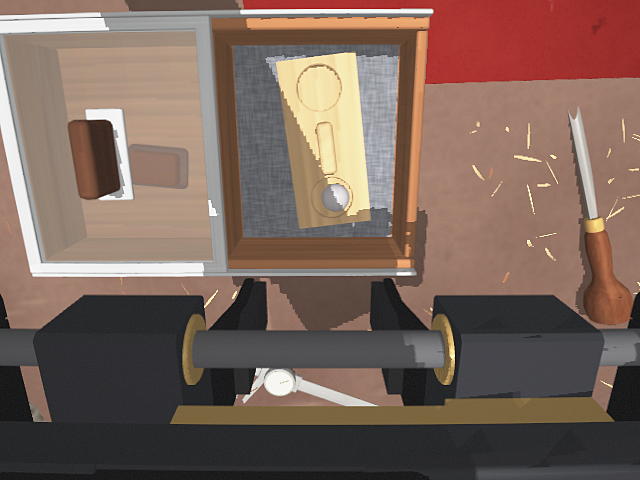

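The bay is uncovered. The tray is fully in view with corners (277,60), (355,53), (371,219) and (299,229), its grip at about (326,148) and the ball at (336,197).

```bash
python3 - <<'E'
from h import *
f=np.load('wrist2.npz');c=dict(K=f['K'],k1=f['k1'],W=f['W']);p=f['p'];d=f['d']
P=cloud(c,d)
q=plane(c,[(277,60),(355,53),(371,219),(299,229)],.027);print(q.round(4).tolist(),q.mean(0).round(4))
a=q[2]+q[3]-q[0]-q[1];print('yaw',np.degrees(np.arctan2(a[1],a[0])),'L',np.linalg.norm(a)/2, np.linalg.norm(q[1]-q[0]))
w=np.zeros((480,640),bool);w[105:190,300:352]=1
t=w&(P[...,2]>.062)&(P[...,2]<.085)
t=cv2.morphologyEx(t.astype('uint8'),cv2.MORPH_OPEN,np.ones((3,3)))
ct=max(cv2.findContours(t,0,1)[0],key=cv2.contourArea)
zt=np.median(P[t>0][:,2]);r=plane(c,ct[:,0],zt);print(zt,t.sum(),cv2.minAreaRect(r[:,:2].astype('f4')))
m=np.zeros((480,640),bool);m[50:230,280:370]=1
k=m&(abs(P[...,2]-.027)<.004);ct=cv2.convexHull(np.vstack([x for x in cv2.findContours(k.astype('uint8'),0,1)[0] if cv2.contourArea(x)>100]))
print(cv2.minAreaRect(plane(c,ct[:,0],.027)[:,:2].astype('f4')))
b=m&(P[...,2]>.036)&(P[...,2]<.055);b[:180]=0;print('ball',b.sum(),P[b].mean(0).round(3), plane(c,[(336,197)],.034))
E
```

```text
[[0.4654, 0.1939, 0.027], [0.4679, 0.2564, 0.027], [0.6056, 0.2569, 0.027], [0.6068, 0.1922, 0.027]] [0.5364 0.2248 0.027 ]
yaw -0.22927079752906532 L 0.13955022065637962 0.0626077263997687
0.07146999724489989 807 ((0.5359395742416382, 0.2247014045715332), (0.011839567683637142, 0.037706319242715836), 89.9682846069336)
((0.536304235458374, 0.2248535305261612), (0.14010591804981232, 0.06419596076011658), 0.004129331558942795)
ball 580 [0.58  0.228 0.042] [[0.58069178 0.22814021 0.034     ]]
```

>>> drive_tool(moves=[0.4, 0.1, 0.3, -0.3, 45, 0.9, 0.19, 0.9, -0.7, 45, 1.17, 0.19, 1.8, -0.7, 45, 1.17, 0.19, 2.6, -0.7, 45, 1.17, 0.19, 2.8, -0.7, 45])

```text
time_s: 7.0
tool_pos: [0.5429, 0.2205, 0.1046]
tool_rot: [-179.9, -0.2, 179.6]
force: [0.4, 0.3, 0.4]
grip_width: 0.0451
grasp_force: 0.0
```

>>> drive_tool(moves=[0, 0, 0, 0, 45, 0, 0, 0, 0, 45])

```text
time_s: 7.25
tool_pos: [0.5458, 0.2231, 0.1083]
tool_rot: [179.9, 0.1, 179.7]
force: [-0.6, -0.3, -0.2]
grip_width: 0.0445
grasp_force: 0.0
```

>>> drive_tool(moves=[0.02, 0.04, 0.4, 0, 45, 0.02, 0.06, 0.9, 0, 45, 0.02, 0.06, 1.4, 0, 45, 0.02, 0.06, 1.7, 0, 45, 0.02, 0.06, 1.75, 0, 45])

```text
time_s: 7.88
tool_pos: [0.5432, 0.2254, 0.0355]
tool_rot: [-180.0, -0.1, 179.8]
force: [0.0, -0.0, -0.4]
grip_width: 0.0448
grasp_force: 0.0
```

>>> drive_tool(moves=[0, 0, 0, 0, 35, 0, 0, 0, 0, 25, 0, 0, 0, 0, 18, 0, 0, 0, 0, 14, 0, 0, 0, 0, 8], squeeze=40)

```text
time_s: 8.5
tool_pos: [0.5439, 0.2252, 0.0368]
tool_rot: [-180.0, 0.0, 179.8]
force: [-0.6, -1.9, -1.5]
grip_width: 0.0113
grasp_force: 40.0
```

>>> drive_tool(moves=[0, 0, 0, 0, 5, 0, 0, 0, 0, 5, 0, 0, 0, 0, 5])

```text
time_s: 8.88
tool_pos: [0.5439, 0.2252, 0.0368]
tool_rot: [-180.0, 0.0, 179.7]
force: [-1.1, -3.1, 2.8]
grip_width: 0.0116
grasp_force: 40.0
```

>>> drive_tool(moves=[0, 0, -0.05, 0, 5, 0, 0, -0.15, 0, 5, 0, 0, -0.35, 0, 5, 0, 0, -0.6, 0, 5, 0, 0, -0.9, 0, 5])

```text
time_s: 9.5
tool_pos: [0.5439, 0.2257, 0.0735]
tool_rot: [180.0, 0.0, 179.8]
force: [-0.1, 0.8, -2.6]
grip_width: 0.0116
grasp_force: 40.0
```

>>> drive_tool(moves=[0, 0, -0.35, 0, 5, 0, 0, -0.7, 0, 5, 0, 0, -1.05, 0, 5, 0, 0, -1.4, 0, 5, 0, 0, -1.75, 0, 5])

```text
time_s: 10.12
tool_pos: [0.5438, 0.2256, 0.1436]
tool_rot: [180.0, 0.0, 179.8]
force: [0.0, 0.5, -1.5]
grip_width: 0.0117
grasp_force: 40.0
```

>>> drive_tool(moves=[0, 0, -0.35, 0, 5, 0, 0, -0.65, 0, 5, 0, 0, -0.85, 0, 5, 0, 0, -0.95, 0, 5, 0, 0, -1, 0, 5])

```text
time_s: 10.75
tool_pos: [0.5436, 0.2255, 0.1825]
tool_rot: [-180.0, -0.0, 179.8]
force: [-0.3, 0.2, -1.9]
grip_width: 0.0119
grasp_force: 40.0
```

```bash
python3 - <<'E'
from h import *
o=env.get_obs();print(o['tool_pos'],o['tool_rot'],o['time_s'],o['force'],o['wrist_torque'])
p,d,c=grab('wrist');q,_,_=grab('side');s,sd,sc=grab('scene');np.savez('scene3.npz',p=s,d=sd,**sc)
save('w3.png',np.vstack([np.hstack([cv2.resize(p,(400,300)),cv2.resize(q[180:420,200:520],(400,300))]),np.hstack([cv2.resize(s[180:420,140:460],(400,300)),np.zeros((300,400,3),'uint8')])]))
E
```

```text
[0.54364349 0.22553822 0.18249541] [-1.79992568e+02 -1.90194180e-02  1.79755633e+02] 10.75 [-0.28443029  0.15614818 -1.92022345] [ 0.03321982  0.0083685  -0.00742326]
```

View pics/w3.png

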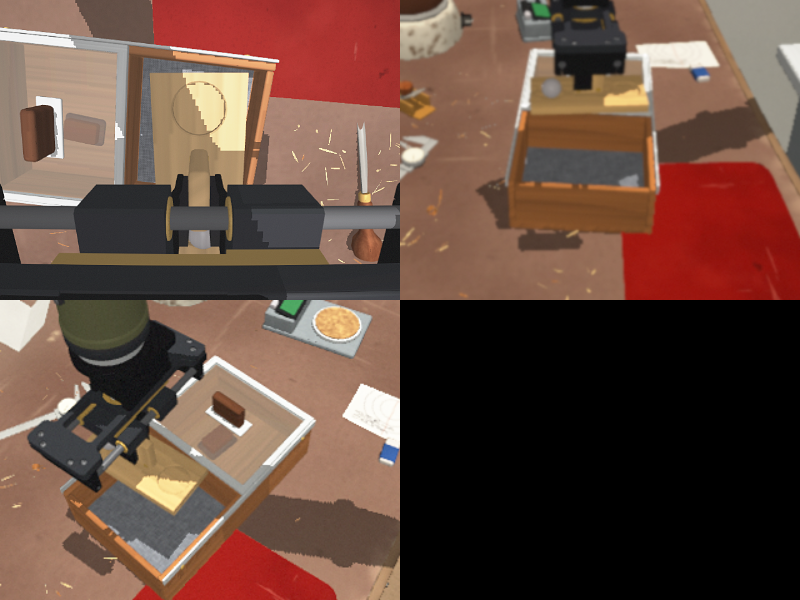

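The tray is lifted level: in the side view crop the plate is horizontal at rows 80–110, with the ball at (550,88) in its pocket. The cover lies over the other bay. Next I carry it with a smooth ramp.

>>> drive_tool(moves=[0.01, -0.1, 0, 0, 5, 0.02, -0.3, 0, 0, 5, 0.04, -0.6, 0, 0, 5, 0.07, -1.0, 0, 0, 5, 0.1, -1.5, 0, 0, 5])

```text
time_s: 11.52
tool_pos: [0.5394, 0.1641, 0.1826]
tool_rot: [-180.0, 0.0, 179.7]
force: [-0.5, 0.1, -1.8]
grip_width: 0.0116
grasp_force: 40.0
```

>>> drive_tool(moves=[0.04, -0.6, 0, 0, 5, 0.08, -1.3, 0, 0, 5, 0.13, -2.0, 0, 0, 5, 0.18, -2.7, 0, 0, 5, 0.22, -3.4, 0, 0, 5])

```text
time_s: 12.15
tool_pos: [0.5297, 0.0273, 0.1827]
tool_rot: [180.0, 0.0, 179.7]
force: [0.6, -0.8, -0.7]
grip_width: 0.0121
grasp_force: 40.0
```

>>> drive_tool(moves=[0.05, -0.7, 0, 0, 5, 0.09, -1.4, 0, 0, 5, 0.14, -2.1, 0, 0, 5, 0.18, -2.8, 0, 0, 5, 0.23, -3.5, 0, 0, 5])

```text
time_s: 12.78
tool_pos: [0.5196, -0.1125, 0.1828]
tool_rot: [180.0, 0.0, 179.7]
force: [-0.0, -0.2, -1.8]
grip_width: 0.0119
grasp_force: 40.0
```

>>> drive_tool(moves=[0.05, -0.7, 0, 0, 5, 0.09, -1.3, 0, 0, 5, 0.12, -1.8, 0, 0, 5, 0.15, -2.2, 0, 0, 5, 0.16, -2.5, 0, 0, 5])

```text
time_s: 13.4
tool_pos: [0.513, -0.2115, 0.1826]
tool_rot: [180.0, 0.0, 179.7]
force: [-0.9, 0.0, -2.0]
grip_width: 0.0115
grasp_force: 40.0
```

>>> drive_tool(moves=[0.01, -0.25, 0, 0, 5, 0.02, -0.45, 0, 0, 5, 0.03, -0.6, 0, 0, 5, 0.04, -0.7, 0, 0, 5, 0.05, -0.8, 0, 0, 5])

```text
time_s: 14.02
tool_pos: [0.5115, -0.2422, 0.1825]
tool_rot: [180.0, 0.0, 179.8]
force: [0.1, 0.5, -2.1]
grip_width: 0.012
grasp_force: 40.0
```

>>> drive_tool(moves=[0, 0, 0.05, 0, 5, 0, 0, 0.15, 0, 5, 0, 0, 0.3, 0, 5, 0, 0, 0.5, 0, 5, 0, 0, 0.7, 0, 5])

```text
time_s: 14.65
tool_pos: [0.5113, -0.2421, 0.1538]
tool_rot: [180.0, -0.0, 179.8]
force: [0.1, -0.5, -2.6]
grip_width: 0.0122
grasp_force: 40.0
```

>>> drive_tool(moves=[0, 0, 0.2, 0, 5, 0, 0, 0.4, 0, 5, 0, 0, 0.6, 0, 5, 0, 0, 0.7, 0, 5, 0, 0, 0.75, 0, 5])

```text
time_s: 15.28
tool_pos: [0.5114, -0.2423, 0.1243]
tool_rot: [180.0, -0.0, 179.8]
force: [0.6, 0.5, -2.1]
grip_width: 0.0117
grasp_force: 40.0
```

```bash
python3 - <<'E'
from h import *
o=env.get_obs();print(o['tool_pos'],o['tool_rot'],o['time_s'],o['force'],o['grip_width'])
p,d,c=grab('wrist');q,qd,qc=grab('side');s,sd,sc=grab('scene')
for n,a in (('scene4',(s,sd,sc)),('wrist4',(p,d,c)),('side4',(q,qd,qc))): np.savez(n+'.npz',p=a[0],d=a[1],**a[2])
save('w4.png',np.vstack([np.hstack([cv2.resize(p,(400,300)),cv2.resize(q[100:280,220:460],(400,300))]),np.hstack([cv2.resize(s[100:280,300:540],(400,300)),cv2.resize(s,(400,300))])]))
E
```

```text
[ 0.51136264 -0.24227011  0.12432379] [ 1.79995078e+02 -6.31634378e-03  1.79754317e+02] 15.275 [ 0.56634417  0.53431469 -2.13262057] 0.01174678710847489
```

View pics/w4.png

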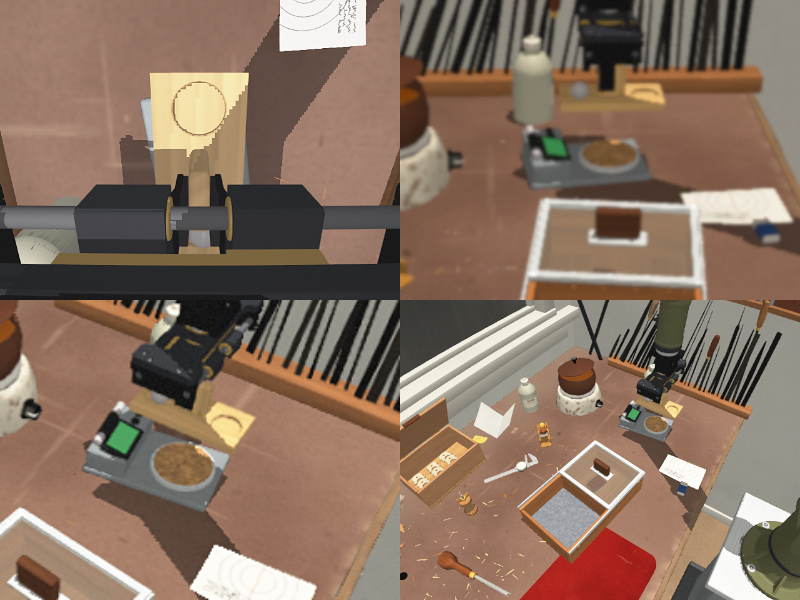

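The tray is over the pad and level, with the ball in its pocket (side crop (578,88)). I'll check centring and height numerically.

```bash
python3 - <<'E'
from h import *
def ld(n):
    f=np.load(n+'.npz');return f['p'],f['d'],dict(K=f['K'],k1=f['k1'],W=f['W'])
for n,(x0,x1,y0,y1) in (('scene4',(385,440,180,220)),('side4',(325,366,178,206))):
    p,d,c=ld(n);h=cv2.cvtColor(p,cv2.COLOR_RGB2HSV);P=cloud(c,d)
    m=np.zeros((480,640),bool);m[y0:y1,x0:x1]=1;m&=(h[...,1]>80)&(abs(P[...,2]-.0215)<.02)
    ct=max(cv2.findContours(m.astype('uint8'),0,1)[0],key=cv2.contourArea);q=plane(c,cv2.convexHull(ct)[:,0],.0215)
    print(n,m.sum(),cv2.minEnclosingCircle(q[:,:2].astype('f4')),np.median(P[m],0))
    # tray cloud
    t=(P[...,2]>.095)&(P[...,2]<.128)&(abs(P[...,0]-.505)<.1)&(abs(P[...,1]+.242)<.06)&(h[...,2]>90)&(h[...,1]>50)
    print('tray',t.sum(),np.percentile(P[t],[1,50,99],0).round(3).tolist())
p,d,c=ld('wrist4');P=cloud(c,d);h=cv2.cvtColor(p,cv2.COLOR_RGB2HSV)
w=np.zeros((480,640),bool);w[100:230,230:410]=1
t=w&(P[...,2]>.095)&(P[...,2]<.125);Q=P[t];A=np.c_[Q[:,:2],np.ones(len(Q))]
co=np.linalg.lstsq(A,Q[:,2],rcond=None)[0];print('wrist',len(Q),np.percentile(Q,[.5,50,99.5],0).round(4).tolist(),'tilt',co)
q,_,c2=p,d,c
f=np.load('side4.npz');cs=dict(K=f['K'],k1=f['k1'],W=f['W']);
# ball in side
bx=220+178*240/400;by=100+88*180/300;print('ball',deep(cs,[(bx,by)],f['d']).round(3))
E
```

```text
scene4 978 ((0.5075874924659729, -0.24325893819332123), 0.039748821407556534) [ 0.5005039  -0.24680702  0.02121783]
tray 1307 [[0.436, -0.271, 0.104], [0.487, -0.225, 0.114], [0.576, -0.207, 0.124]]
side4 655 ((0.5010117292404175, -0.2685815393924713), 0.06492991000413895) [ 0.50267006 -0.26067439  0.02079506]
tray 891 [[0.437, -0.274, 0.103], [0.501, -0.224, 0.114], [0.574, -0.206, 0.125]]
wrist 17323 [[0.4338, -0.2734, 0.1081], [0.4565, -0.2418, 0.1139], [0.4811, -0.21, 0.1159]] tilt [-0.00812592  0.0010854   0.11674172]
ball [[ 0.551 -0.227  0.131]]
```

>>> drive_tool(moves=[-0.02, 0, 0.01, 0, 5, -0.04, 0, 0.03, 0, 5, -0.04, 0, 0.03, 0, 5, -0.04, 0, 0.03, 0, 5, -0.04, 0, 0.03, 0, 5])

```text
time_s: 16.05
tool_pos: [0.513, -0.2423, 0.1234]
tool_rot: [180.0, 0.0, 179.8]
force: [1.5, 0.1, -1.4]
grip_width: 0.0117
grasp_force: 40.0
```

>>> drive_tool(moves=[0, 0, 0, 0, 5, 0, 0, 0, 0, 5, 0, 0, 0, 0, 5, 0, 0, 0, 0, 5, 0, 0, 0, 0, 5])

```text
time_s: 16.68
tool_pos: [0.513, -0.2422, 0.1233]
tool_rot: [180.0, 0.0, 179.8]
force: [0.1, 0.7, -2.3]
grip_width: 0.0117
grasp_force: 40.0
```

```bash
python3 -c "
from h import *
o=env.get_obs();print(o['tool_pos'],o['tool_rot'],o['joint_velocities'].round(2),o['grasp_force'])
print(env.sign_off())"
```

```text
[ 0.51298921 -0.24224384  0.12333781] [1.79993940e+02 2.17010324e-03 1.79754789e+02] [-0.04  0.03 -0.09 -0.01 -0.03 -0.01  0.03] 39.99799392186105
the job is handed in; nothing more can be done
None
```

The job is handed in at about 17 s: the cover is slid to its end stop over the other bay, and the tray is held level and still about 8 cm above the pad, centred to within about 2 mm, with the ball in its pocket when last checked by camera, just before the final 1.5 mm adjustment.

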